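# Set the key machine's depth lever by clicks and lock it

### The job

Set the key-cutting machine to depth four: press the red-posted index lever back against its zero stop, then click it forward one notch at a time, letting it rest about half a second in each, to the fourth notch and never beyond; only then push the yellow lock slide fully home towards the lever. Feel your way: push the lever gently, never with more than 20 N, do not lean hard on the slide or machine, let go of everything, and leave the locks, tools and other things where they are.

Things in the scene. Friction and masses are not known exactly. Their poses are not given: they have to be found in the camera images.
- machine: green key-cutting machine, switched off, fixed to the table: a flat deck 210 mm (its x) x 320 mm (its y), top of the deck 55 mm above the table; grey motor barrel along the far half up to 125 mm above the table. Origin: centre of the underside; front is its -x side (towards the robot), x away from it, y left, z up.
- lever: dark steel depth index lever on the deck. Origin: on its upright pivot, 61.5 mm above the table; its x axis points along the arm to the red post, z up. Turns anticlockwise from above (post to the machine's right, -y) = forward; clockwise (post to +y) = back to the zero stop. Rests only in notches, 0.14 rad (12 mm at the post) apart: zero and six more forward. Starts in notch 1, 2 or 3. Never over 20 N.
- post (a point): centre of the lever's red thumb post, round, upright, 14 mm wide, foot 67 and top 103 mm above the table, 85 mm from the pivot. To click: push along its arc; from a notch's bottom the push rises to 3-9 N by 3 mm, falls to nothing at 6 mm, then the lever snaps on into the next notch by itself. 30 mm free either side.
- pivot (a point): top of the lever's hub, on the pivot axis. The notched plate under its round cover is set up to 0.28 rad either way, differently each time: where notches and stop lie cannot be told from the machine's pose. The solid zero stop is 0.042 rad (3.6 mm) behind the bottom of notch zero: there the push rises past 11 N with no snap; let go, the lever springs into notch zero.
- clamp_mark (a point): top centre of the brass key clamp on the deck, 50 x 34 mm, geared to the lever: it shifts along the machine's x by only 1.0 mm per notch, too little to count by measured positions. In the machine's frame its x is 30 mm in notch zero, 31 mm in notch one, 34 mm in notch four. Not to be touched.
- lock (a joint): travel of the yellow lock slide in m: 0 = unlocked, 0.016 = fully home against its end stop; it slides along the machine's y, positive to the machine's left (+y, towards the lever). Stays where it is left; moves with a push of about 2 N.
- lock_top (a point): top centre of the yellow lock slide's grip block, 28 mm (machine x) x 20 mm (machine y) x 40 mm tall, its top 109.5 mm above the table; it rides on a low track 14 mm above the deck, which is 66 mm long and 40 mm wide.
- rim_lock_red: red rim lock (a metal box with brass cylinder), 95 x 70 x 52 mm, loose on the table left of the machine. Bystander, leave alone. Origin: centre of its underside.
- rim_lock_grey: grey rim lock like the red one, 95 x 70 x 52 mm, loose on the table right of the machine. Bystander. Origin: centre of its underside.
- padlock: brass padlock lying flat, 75 x 48 x 20 mm, right of the machine. Bystander. Origin: centre of the brass case's underside.
- oil: clear oil bottle, 44 mm wide, 110 mm tall, red cap, standing left at the far side. Bystander. Origin: centre of its underside.
- pin_tin: round open steel tin, 90 mm wide, 32 mm tall, right near the robot. Bystander. Origin: centre of its underside.
- driver: screwdriver with wooden handle, 170 mm long, lying left near the robot. Bystander. Origin: its middle, on the underside.
- plug: small brass lock plug, 28 mm wide, 32 mm tall, standing on the machine's deck between the lever and the lock slide. Bystander, easily knocked: leave it standing. Origin: centre of its underside.

How it is judged:
By the outcome, as a careful person would: the job done as asked, in the order asked, and still so for the second after the job is handed in, with the robot touching nothing.
It also fails if it takes over 72 s, if anything falls off the work surface, if the arm or the gripper's body presses on something with over 40 N, if the wrist force passes 120 N, or if a joint passes its speed limit or range.

### The arm

A 6-joint arm with a two-finger parallel gripper is mounted at the origin on the work surface. World frame = base frame: x ahead of the robot, y to its left, z up, the work surface at z = 0. Lengths are in m, angles in rad, forces in N, time in s.
With the tool pointing down it reaches from about 0.25 to 0.775 m from the base axis. Payload 4 kg.
Tool frame: the origin (TCP) lies on the centre line of the jaws, within the pads' length; the fingertips stand 8 mm ahead of it and the grasp point (between the pads) lies 11 mm behind it; z points along the fingers, y is the direction in which the jaws open and shut (so a half turn about z gives the same grasp; the last joint's range is limited). The gripper opens to 94 mm and grips with 3 to 60 N. Pads are 16 mm wide; open, the fingers measure 119 mm over their backs; the gripper's body (75 mm by 177 mm) begins 78 mm behind the grasp point.
Start: joints at [-1.371, 0.087, 1.371, -0, 1.684, -0.103], TCP at [0.164, -0.525, 0.176] pointing down, gripper open.
Joint ranges: [-3.1, 3.1], [-0.76, 2.03], [0.27, 2.55], [-1.08, 4.22], [0.17, 2.65], [-2.57, 2.57]. Speed limits (rad/s): [2.79, 2.79, 3.14, 3.14, 3.14, 3.14].

### API

Orientations are given as [roll, pitch, yaw] about the fixed x, y, z axes, in that order (R = Rz(yaw) Ry(pitch) Rx(roll)).
In Python, from bench import robot gives the robot as it stands.
- The arm moves only by the shell command python3 -m crank 'ROWS' [OPENING]. ROWS is JSON, a list of rows, each a list of 4 numbers: the shift along the tool's x, y, z scaled (see below), then the turn about the tool's z scaled (see below). A call has exactly 10 rows; each row shifts and turns the commanded pose from where the row before left it, along the tool's axes as they then stand; what a row does not reach is not made up. The controller multiplies each number of a shift by 0.2 m and each number of a turn by pi/2 rad. A row lasts 1/8 s, in which the tool goes at most 62.5 mm and 10.7 degrees, less where a joint would pass 70% of its speed; a pose out of reach is approached as far as the arm can. A call with a number of a shift or a turn outside -1 to 1 is refused whole. A call with a gripper value outside its range is refused whole. OPENING is the gripper command: -1 is fully open, 1 is shut, values between are in proportion, set as the call begins (- or left out, the last holds). The fingers move at their own pace and stop on an object; the grip force is fixed at half the most. Time passes only in rows, so rows that do not move let the fingers close, or fill a call up. It gives the time, the measured TCP pose, the force and the opening at its end, in the units of the state.
- robot.get_obs(): the state, without advancing time (a new reading comes with each control period).
- robot.snapshot(name): name is "scene" or "top" or "wrist"; returns (picture, depth): 420x560x3 uint8, red, green, blue; 420x560 float32, m along the optical axis (not along the pixel's ray), 0 where there is no reading.
- robot.camera_params(name): a dict with "fx", "fy", "cx", "cy" (pixels), "distortion" ([k1, k2, p1, p2, k3] as OpenCV has them; the pictures are not rectified), "world_from_camera" (4x4, takes a point from camera to world coordinates). Camera axes: x right, y down, z forward; pixel columns grow to the right and rows downward; lengths in m; the calibration is good to about 2 mm. A picture is of the moment at which its call begins: read the wrist's pose just before it. camera_params takes no time and is no camera call; for the wrist camera it gives the pose at the moment of the call.
- robot.close_job(): hands the job in, once; it reports no verdict.
The state is a dict: "time": time; "joint_positions": joint angles; "qvel": joint speeds; "joint_torque": joint torques, N m; "tool_pos": TCP position; "ee_rot": TCP orientation; "wrist_force": force on the tool from outside, world axes, zero at the start; "wrist_torque": the same for the moment, N m; "width": finger opening in m.
Only numpy, scipy, OpenCV 4.12 (cv2) and the standard library are available. Lean on these libraries where they do the work, as an engineer would, in place of code of your own. Each camera call takes 0.05 s, during which the arm holds its last target.

## Working session

There is one attempt and no reset: what is moved stays moved. The work goes in short steps, Python scripts to look and compute and a shell command to move; the robot and the scene stay as the last step left them, time stands still between calls to the robot, and variables do not carry over. Pictures are saved under pics/ and viewed, and the job is handed in when it is done.

```bash
ls; mkdir -p pics; python3 - <<'E'
from bench import robot
import cv2
o=robot.get_obs()
print({k:(v if isinstance(v,float) else [round(float(x),4) for x in v] if hasattr(v,'__len__') else v) for k,v in o.items()})
for n in ("scene","top"):
    p,d=robot.snapshot(n); cv2.imwrite(f"pics/{n}0.png",p[:,:,::-1]); 
    import numpy as np; np.save(f"pics/{n}0.npy",d)
    c=robot.camera_params(n); print(n,c)
E
```

```text
pics
{'time': 0.0, 'joint_positions': [-1.3711, 0.0879, 1.3722, -0.0, 1.6836, -0.1031], 'qvel': [-0.0005, -0.0, 0.0, -0.0002, 0.0005, 0.0003], 'joint_torque': [0.0009, -34.0182, -30.2424, 0.0719, 0.0332, -0.0002], 'tool_pos': [0.1639, -0.5244, 0.1746], 'ee_rot': [-3.1394, -0.0002, 0.3028], 'wrist_force': [0.5367, -0.1573, 0.0283], 'wrist_torque': [0.0197, 0.0371, 0.0275], 'width': 0.09399373876294376}
scene {'fx': 509.657771356731, 'fy': 509.657771356731, 'cx': 279.53242045707464, 'cy': 211.27335540281217, 'distortion': array([0.05009252, 0.        , 0.        , 0.        , 0.        ]), 'world_from_camera': array([[ 0.72352212,  0.48718203, -0.48904949,  1.1510668 ],
       [ 0.69028765, -0.51505625,  0.50815354, -0.67756641],
       [-0.00432472, -0.70524515, -0.70895033,  1.05827235],
       [ 0.        ,  0.        ,  0.        ,  1.        ]])}
top {'fx': 418.8054866604358, 'fy': 418.8054866604358, 'cx': 281.669414556835, 'cy': 203.63261213161795, 'distortion': array([-0.11783306,  0.        ,  0.        ,  0.        ,  0.        ]), 'world_from_camera': array([[-2.68893254e-02, -9.95083983e-01,  9.53143837e-02,
         3.92822188e-01],
       [-9.99638054e-01,  2.68479800e-02, -1.71640520e-03,
         1.16929711e-02],
       [-8.51031342e-04, -9.53260380e-02, -9.95445740e-01,
         1.36165015e+00],
       [ 0.00000000e+00,  0.00000000e+00,  0.00000000e+00,
         1.00000000e+00]])}
```

View pics/scene0.png

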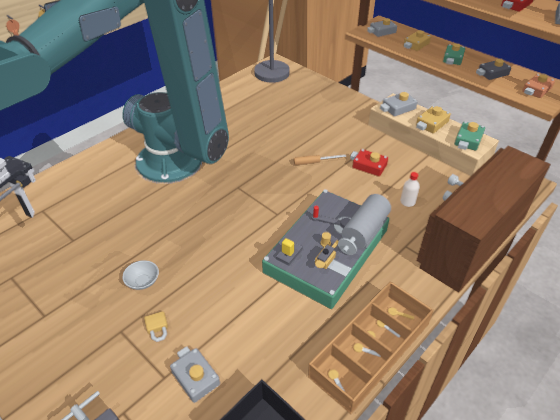

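View pics/top0.png

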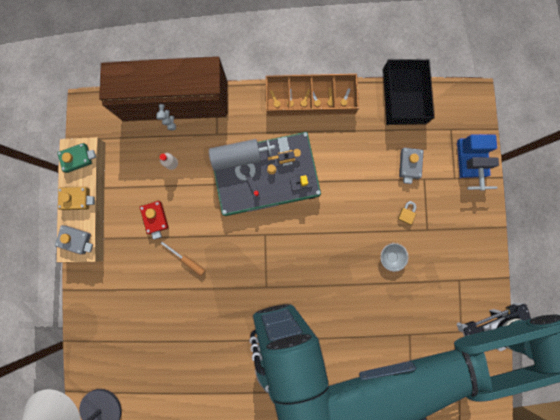

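The scene shows the machine mid-table. In the top view the deck is around (265,175), the red post around (256,193), the lock block around (304,181) and the plug around (271,170). I'll zoom in and measure.

```bash
cat > h.py <<'E'
import numpy as np, cv2
from bench import robot
def world(c,u,v,d=None,z=None):
    K=np.array([[c['fx'],0,c['cx']],[0,c['fy'],c['cy']],[0,0,1]])
    n=cv2.undistortPoints(np.array([[[u,v]]],float),K,np.array(c['distortion']))[0,0]
    T=np.array(c['world_from_camera']); r=T[:3,:3]@np.array([n[0],n[1],1]); o=T[:3,3]
    s=d if z is None else (z-o[2])/r[2]
    return o+s*r
def pix(c,p):
    K=np.array([[c['fx'],0,c['cx']],[0,c['fy'],c['cy']],[0,0,1]])
    T=np.linalg.inv(np.array(c['world_from_camera']))
    q=T[:3,:3]@np.array(p)+T[:3,3]
    return cv2.projectPoints(q.reshape(1,3),np.zeros(3),np.zeros(3),K,np.array(c['distortion']))[0].ravel()
def crop(img,x0,y0,w,h,s,name):
    cv2.imwrite(name,cv2.resize(img[y0:y0+h,x0:x0+w],None,fx=s,fy=s,interpolation=cv2.INTER_CUBIC))
E
python3 - <<'E'
from h import *
crop(cv2.imread('pics/top0.png'),200,120,130,100,6,'pics/t1.png')
crop(cv2.imread('pics/scene0.png'),255,180,140,125,5,'pics/s1.png')
E
```

```text
(no output)
```

View pics/t1.png

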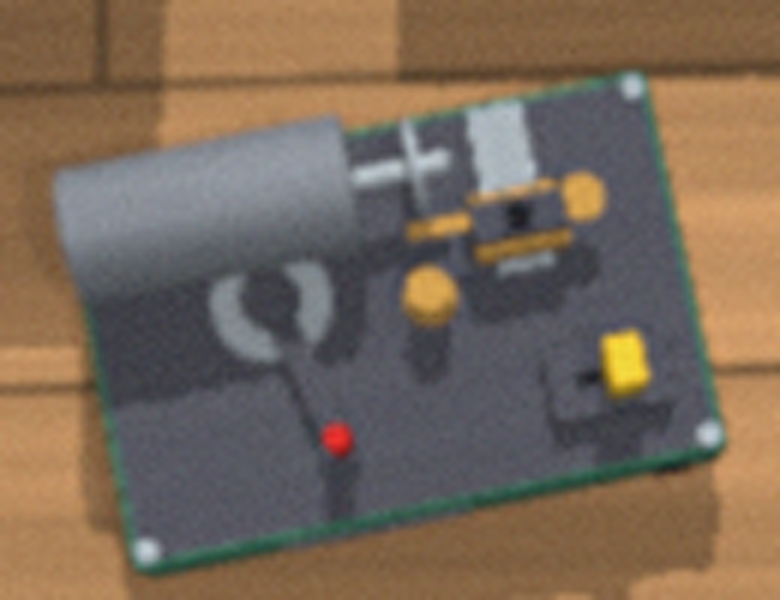

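View pics/s1.png

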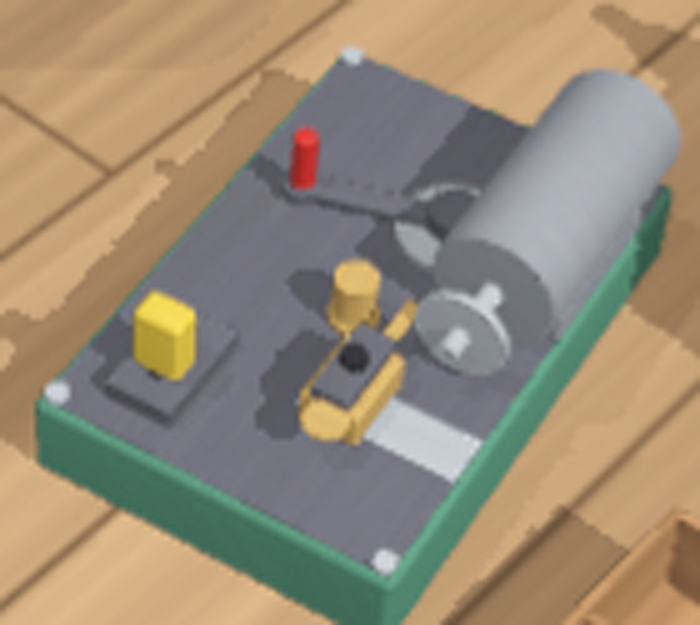

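```bash
python3 - <<'E'
from h import *
ct=robot.camera_params('top'); cs=robot.camera_params('scene')
T=lambda x,y,z:world(ct,200+(x+.5)/6-.5,120+(y+.5)/6-.5,z=z)
S=lambda x,y,z:world(cs,255+(x+.5)/5-.5,180+(y+.5)/5-.5,z=z)
np.set_printoptions(precision=4,suppress=True)
for n,f,x,y,z in [('boltFL',T,147,552,.057),('boltFR',T,708,434,.057),('boltBR',T,632,87,.057),('post',T,338,438,.103),('hub',T,271,300,.07),('lock',T,625,352,.1095),('plug',T,432,290,.087),
  ('sboltFL',S,352,56,.057),('sboltFR',S,57,392,.057),('sboltBR',S,386,561,.057),('spost',S,306,133,.103),('slock',S,165,310,.1095),('splug',S,357,275,.087),('shub',S,455,212,.07)]:
    print(n,f(x,y,z))
d=np.load('pics/top0.npy')
for n,u,v in [('post',256,193),('lock',304,179),('hub',245,170),('plug',272,168)]:
    print(n,world(ct,u,v,d=d[v,u]))
E
```

```text
boltFL [0.4976 0.1904 0.057 ]
boltFR [ 0.5517 -0.1043  0.057 ]
boltBR [ 0.7387 -0.0707  0.057 ]
post [0.549  0.0866 0.103 ]
hub [0.6266 0.122  0.07  ]
lock [ 0.588  -0.0593  0.1095]
plug [0.6264 0.0376 0.087 ]
sboltFL [0.4981 0.1905 0.057 ]
sboltFR [ 0.5509 -0.1046  0.057 ]
sboltBR [ 0.7385 -0.0704  0.057 ]
spost [0.5492 0.0875 0.103 ]
slock [ 0.5843 -0.0605  0.1095]
splug [0.6261 0.0395 0.087 ]
shub [0.6257 0.123  0.07  ]
post [0.5479 0.0864 0.1022]
lock [ 0.586  -0.0601  0.107 ]
hub [0.6238 0.1206 0.0778]
plug [0.6259 0.0363 0.0879]
```

```bash
python3 -m crank '[[0.18,-0.155,0,0],[0.18,-0.155,0,0],[0.18,-0.155,0,0],[0.18,-0.155,0,0],[0.18,-0.155,0,0],[0.18,-0.155,0,0],[0.18,-0.155,0,0],[0.18,-0.155,0,-0.027],[0.18,-0.155,0,-0.027],[0.18,-0.155,0,-0.027]]' 0.149
cat >> h.py <<'E'
def st():
    o=robot.get_obs(); p=np.array(o['tool_pos']); r,pt,y=o['ee_rot']
    from scipy.spatial.transform import Rotation as R
    return o,p,R.from_euler('xyz',o['ee_rot']).as_matrix(),y
PV=np.array([0.6262,0.1225]); 
def rep():
    o,p,Rm,y=st(); f=Rm.T@np.array(o['wrist_force']); q=np.array(p[:2])-PV
    print('t %.2f'%o['time'],'p',np.round(p,4),'rpy',np.round(o['ee_rot'],3),'F tool',np.round(f,2),'w %.4f'%o['width'],'lever ang %.4f r %.4f'%((np.arctan2(q[1],q[0])%6.2832)-np.pi,np.hypot(*q)))
def to(x,y,z):
    o,p,Rm,yw=st(); print('units', np.round(Rm.T@(np.array([x,y,z])-p)/0.2,3),'yaw',round(yw,3))
E
python3 -c "
from h import *
rep();to(.549,.087,.175)"
```

```text
time: 1.35
tool_pos: [0.4103, -0.1172, 0.1753]
ee_rot: [-3.141, 0.0, 0.431]
wrist_force: [0.3, -0.2, 0.6]
width: 0.0399
t 1.35 p [ 0.4103 -0.1172  0.1753] rpy [-3.141  0.     0.431] F tool [ 0.24  0.32 -0.61] w 0.0399 lever ang 0.8375 r 0.3226
units [ 1.057e+00 -6.370e-01  1.000e-03] yaw 0.431
```

```bash
python3 -m crank '[[0.2,-0.12,0,0],[0.2,-0.12,0,0],[0.2,-0.12,0,0],[0.2,-0.12,0,0],[0.2,-0.12,0,0],[0.057,-0.037,0,0],[0,0,0.05,0],[0,0,0.05,0],[0,0,0.05,0],[0,0,0,0]]' 
python3 - <<'E'
from h import *
rep();to(.549,.087,.09)
c=robot.camera_params('wrist');p,d=robot.snapshot('wrist')
cv2.imwrite('pics/w0.png',p[:,:,::-1])
for P in [(.549,.087,.103),(.6262,.1225,.075),(.588,-.06,.1095),(.6263,.0385,.087)]: print(pix(c,P))
E
```

```text
time: 2.6
tool_pos: [0.5478, 0.0843, 0.1444]
ee_rot: [-3.141, 0.003, 0.429]
wrist_force: [0.0, 0.2, -0.3]
width: 0.0406
t 2.60 p [0.5478 0.0843 0.1444] rpy [-3.141e+00  3.000e-03  4.290e-01] F tool [ 0.1  -0.19  0.25] w 0.0406 lever ang 0.4538 r 0.0872
units [ 0.012 -0.01   0.272] yaw 0.429
[278.88922677 209.79430869]
[278.6121603   85.36827803]
[489.31999565 246.64049637]
[386.33945139 135.59822752]
```

View pics/w0.png

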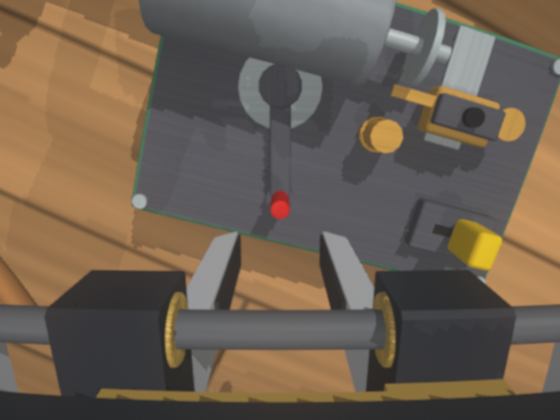

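The wrist view shows the post top at about (280,207), between the fingers and on the fork's centreline, matching the prediction of (279,210). Now going down.

```bash
python3 -m crank '[[0.012,-0.01,0.05,0],[0,0,0.05,0],[0,0,0.05,0],[0,0,0.05,0],[0,0,0.05,0],[0,0,0.028,0],[0,-0.02,0,0],[0,-0.015,0,0],[0,0,0,0],[0,0,0,0]]' 
python3 -c "
from h import *
rep()"
```

```text
time: 3.9
tool_pos: [0.5476, 0.0944, 0.0906]
ee_rot: [3.141, -0.001, 0.43]
wrist_force: [-0.0, 0.7, -0.7]
width: 0.0401
t 3.90 p [0.5476 0.0944 0.0906] rpy [ 3.141e+00 -1.000e-03  4.300e-01] F tool [ 0.27 -0.6   0.69] w 0.0401 lever ang 0.3433 r 0.0834
```

```bash
python3 -m crank '[[0,-0.005,0,0.006],[0,-0.005,0,0.006],[0,-0.005,0,0.006],[0,-0.005,0,0.006],[0,-0.005,0,0.006],[0,-0.0025,0,0.006],[0,-0.0025,0,0.006],[0,-0.0025,0,0.006],[0,0,0,0.006],[0,0,0,0]]' 
python3 -c "
from h import *
rep()"
python3 -m crank '[[0,-0.002,0,0.004],[0,-0.002,0,0.004],[0,-0.002,0,0],[0,-0.002,0,0.004],[0,-0.002,0,0.004],[0,0,0,0],[0,0,0,0],[0,0,0,0],[0,0,0,0],[0,0,0,0]]' 
python3 -c "
from h import *
rep()"
```

```text
time: 5.15
tool_pos: [0.5449, 0.1003, 0.0902]
ee_rot: [3.141, -0.0, 0.345]
wrist_force: [-0.4, -0.1, -0.5]
width: 0.04
t 5.15 p [0.5449 0.1003 0.0902] rpy [ 3.141 -0.     0.345] F tool [-0.4  -0.06  0.48] w 0.0400 lever ang 0.2663 r 0.0843
time: 6.4
tool_pos: [0.5442, 0.1022, 0.0902]
ee_rot: [3.142, -0.0, 0.32]
wrist_force: [0.4, 0.1, -0.2]
width: 0.04
t 6.40 p [0.5442 0.1022 0.0902] rpy [ 3.142 -0.     0.32 ] F tool [0.44 0.04 0.25] w 0.0400 lever ang 0.2425 r 0.0844
```

```bash
python3 - <<'E'
from h import *
c=robot.camera_params('wrist');p,d=robot.snapshot('wrist')
cv2.imwrite('pics/w1.png',p[:,:,::-1])
E
```

```text
(no output)
```

View pics/w1.png

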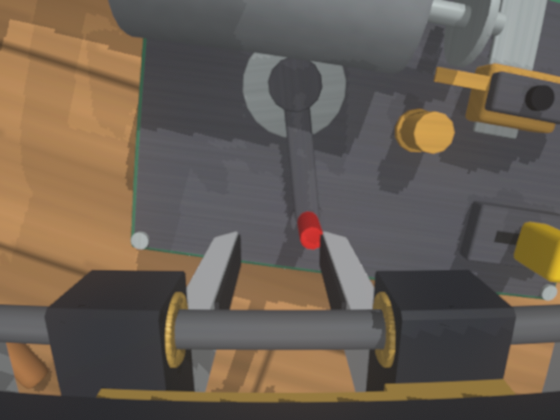

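The post top is at about (311,238), about 3–4 px short of the right finger's inner face at (322,240), so there is probably no contact yet. Checking numerically.

```bash
python3 - <<'E'
from h import *
c=robot.camera_params('wrist')
p=cv2.imread('pics/w1.png'); crop(p,200,190,200,120,4,'pics/w1c.png')
o,pp,R,y=st()
w=world(c,311,238,z=.103); print(w, np.hypot(*(w[:2]-PV)), R.T@(w-pp))
print(pix(c,pp+R@np.array([0,.02,.008])),pix(c,pp+R@np.array([0,.02,-.012])),pix(c,pp+R@np.array([.008,.02,-.012])),pix(c,pp+R@np.array([.008,.02,.008])))
E
```

```text
[0.5493341  0.08709305 0.103     ] 0.0846287093981388 [ 9.73260295e-05  1.59762693e-02 -1.28459575e-02]
[314.8379071  227.00786035] [318.09642736 237.65777997] [318.45278065 223.8761828 ] [315.12983401 214.31607881]
```

View pics/w1c.png

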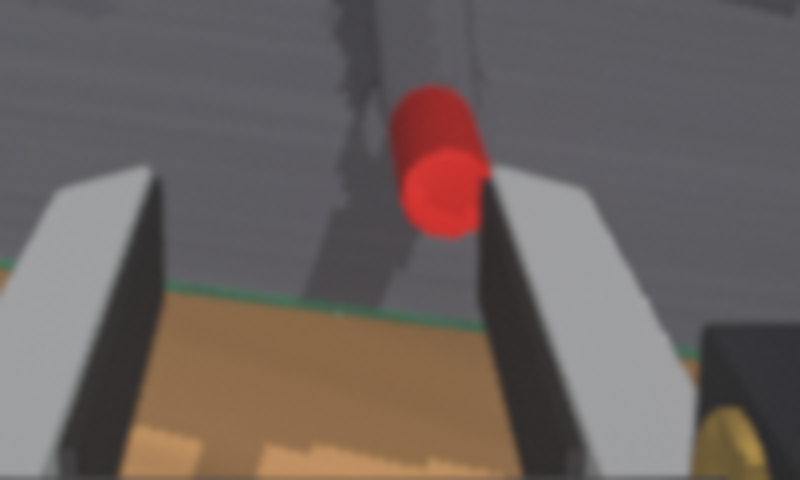

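```bash
python3 -m crank '[[0,-0.002,0,0.003],[0,-0.002,0,0.003],[0,-0.002,0,0.003],[0,-0.002,0,0.003],[0,-0.002,0,0.003],[0,0,0,0],[0,0,0,0],[0,0,0,0],[0,0,0,0],[0,0,0,0]]' 
python3 -c "
from h import *
rep()"
```

```text
time: 7.7
tool_pos: [0.5436, 0.1041, 0.0902]
ee_rot: [3.141, 0.0, 0.297]
wrist_force: [-1.1, 0.2, 0.4]
width: 0.0402
t 7.70 p [0.5436 0.1041 0.0902] rpy [3.141 0.    0.297] F tool [-0.97 -0.51 -0.4 ] w 0.0402 lever ang 0.2188 r 0.0846
```

```bash
python3 -m crank '[[0,-0.002,0,0.003],[0,-0.002,0,0.003],[0,-0.002,0,0.003],[0,-0.002,0,0.003],[0,-0.002,0,0.003],[0,0,0,0],[0,0,0,0],[0,0,0,0],[0,0,0,0],[0,0,0,0]]' 
python3 -c "
from h import *
rep()"
```

```text
time: 8.95
tool_pos: [0.5431, 0.106, 0.0902]
ee_rot: [3.141, -0.0, 0.273]
wrist_force: [0.7, 0.3, -0.2]
width: 0.0402
t 8.95 p [0.5431 0.106  0.0902] rpy [ 3.141 -0.     0.273] F tool [ 0.77 -0.08  0.2 ] w 0.0402 lever ang 0.1957 r 0.0848
```

```bash
python3 - <<'E'
from h import *
c=robot.camera_params('wrist');p,d=robot.snapshot('wrist')
cv2.imwrite('pics/w2.png',p[:,:,::-1]);crop(p[:,:,::-1],200,60,200,220,3,'pics/w2c.png')
E
```

```text
(no output)
```

View pics/w2c.png

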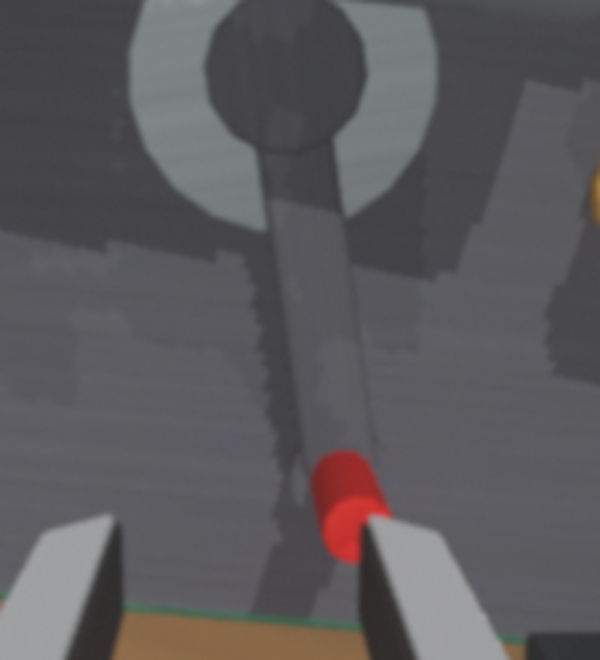

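```bash
python3 - <<'E'
from h import *
c=robot.camera_params('wrist');p,d=robot.snapshot('wrist');s,ds=robot.snapshot('scene')
cv2.imwrite('pics/s2.png',s[:,:,::-1]);crop(s[:,:,::-1],225,110,190,150,4,'pics/s2c.png')
o,pp,R,y=st()
for u,v in [(335,238),(332,245),(340,260),(226,238),(220,245),(316,238),(312,225),(290,150)]:
    w=world(c,u,v,d=d[v,u]); print(u,v,d[v,u],w,R.T@(w-pp)*1000)
print(c)
E
```

```text
335 238 0.17700107 [0.55906811 0.08465622 0.13121763] [  9.67376531  24.92152117 -41.08013325]
332 245 0.16810076 [0.55818026 0.08717859 0.14041355] [  9.49831447  22.25407202 -50.27630373]
340 260 0.15106422 [0.55833297 0.08629425 0.15795698] [  9.4063325   23.14852515 -67.81964937]
226 238 0.17835732 [0.5446654  0.13459041 0.12992434] [  9.26357172 -27.04679644 -39.79180577]
220 245 0.1676484 [0.54474406 0.13582981 0.14083971] [  9.67297622 -28.21808145 -50.70729576]
316 238 0.20659684 [0.5481513  0.08801576 0.10308835] [  0.06762325  18.7410764  -12.9510817 ]
312 225 0.20785618 [0.55397785 0.09184158 0.10019714] [  6.70985587  16.62709152 -10.06032416]
290 150 0.24112688 [0.58699037 0.11283285 0.05698077] [44.1602354   5.30688774 33.15352763]
{'fx': 373.59572626284904, 'fy': 373.59572626284904, 'cx': 279.8479160743509, 'cy': 202.8379735292227, 'distortion': array([-0.08311936,  0.        ,  0.        ,  0.        ,  0.        ]), 'world_from_camera': array([[ 2.68992761e-01, -9.36487151e-01, -2.25021578e-01,
         6.07491356e-01],
       [-9.63142195e-01, -2.61529011e-01, -6.29260528e-02,
         1.25393499e-01],
       [ 7.97690799e-05,  2.33654429e-01, -9.72319701e-01,
         2.99414736e-01],
       [ 0.00000000e+00,  0.00000000e+00,  0.00000000e+00,
         1.00000000e+00]])}
```

View pics/s2c.png

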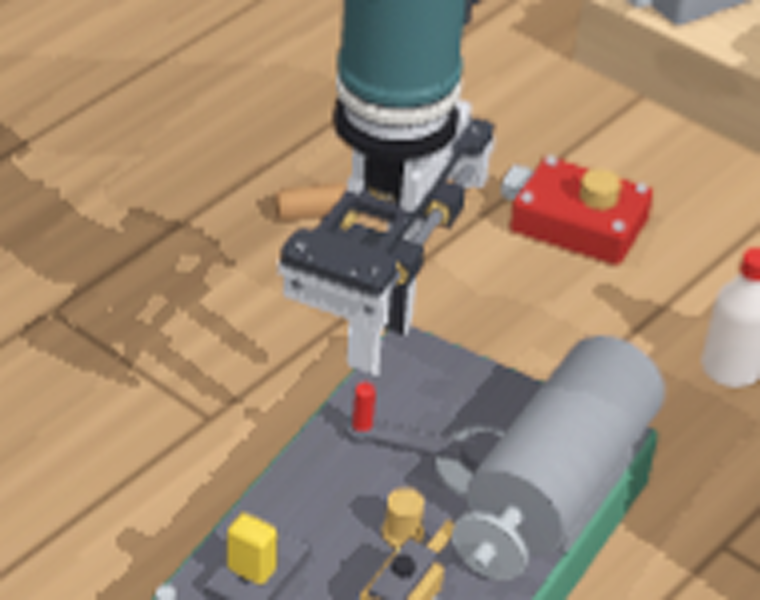

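The wrist depth and the scene view both show the fingertips hanging above the post top, at about z 0.125. The stated 8 mm offset would put them at 0.082. I'll measure the tip itself before moving.

```bash
python3 - <<'E'
from h import *
c=robot.camera_params('wrist');p,d=robot.snapshot('wrist')
o,pp,R,y=st()
for u in (328,333):
  for v in range(224,240,2):
    w=world(c,u,v,d=d[v,u]); print(u,v,R.T@(w-pp)*1000, w[2])
cs=robot.camera_params('scene')
s=cv2.imread('pics/s2.png')
for z in (.082,.1,.125): print(z,[np.round(pix(cs,[*(pp+R@np.array([a,b,0]))[:2],z]),1) for a,b in ((8,20),(-8,20),(8,-20))] if 0 else [np.round(pix(cs,[*(pp+R@np.array([a,b,0])/1)[:2],z]),1) for a,b in ((.008,.02),(-.008,.02),(.008,.032),(-.008,.032))])
crop(s,290,170,50,60,10,'pics/s2d.png')
E
```

```text
328 224 [-2.91201964 30.08951453 23.7516505 ] 0.06638312163990076
328 226 [-4.17113725 30.08667189 23.41927899] 0.066715560147621
328 228 [ 4.79747034 25.67800034 -9.60265063] 0.09973663582906514
328 230 [  4.4096211   25.381961   -12.06551581] 0.1021994965418851
328 232 [  9.4016553   22.85627143 -31.02129951] 0.12115479882978095
328 234 [  9.44667654  22.43958615 -34.34322003] 0.12447668150791552
328 236 [  9.58194806  22.0001666  -37.82535591] 0.1279587727936659
328 238 [  9.16877802  21.7922301  -39.59365473] 0.12972707599026242
333 224 [-5.85820464 34.80638811 33.51202246] 0.056623308063160044
333 226 [-7.13198336 34.78457333 33.04029874] 0.05709509795762563
333 228 [-8.75951247 34.93190121 33.70413983] 0.056431356305777586
333 230 [-10.03175574  34.90818081  33.21647873] 0.05691908333927698
333 232 [-11.80548546  35.11589294  34.27869224] 0.05585698221652122
333 234 [  9.88842586  24.70726647 -35.69889108] 0.12583252174915646
333 236 [  9.83950643  24.30719408 -38.6103808 ] 0.12874398005097495
333 238 [  9.72355049  23.9493306  -41.23371892] 0.1313672939286645
0.082 [array([317.7, 212.7]), array([312.4, 210.8]), array([315.8, 215.5]), array([310.5, 213.5])]
0.1 [array([318.1, 208. ]), array([312.6, 206. ]), array([316.2, 210.8]), array([310.7, 208.8])]
0.125 [array([318.5, 201.2]), array([313. , 199.3]), array([316.6, 204. ]), array([311.1, 202.1])]
```

View pics/s2d.png

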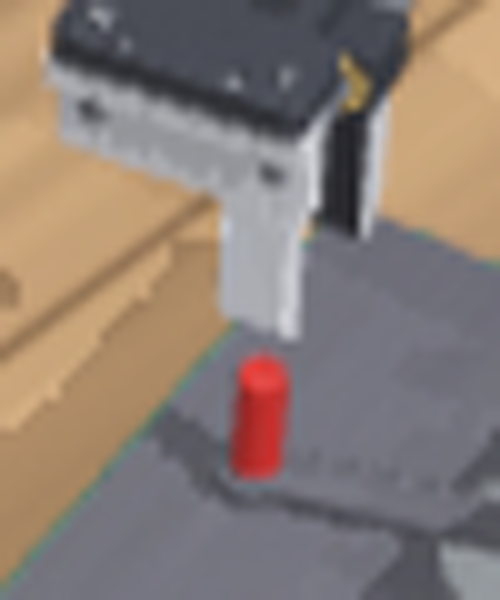

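```bash
python3 - <<'E'
from h import *
c=robot.camera_params('wrist');p,d=robot.snapshot('wrist')
o,pp,R,y=st()
for u,v in ((110,340),(440,340),(440,290),(280,330),(60,320),(520,320),(360,300),(350,280)):
    w=world(c,u,v,d=d[v,u]); print(u,v,R.T@(w-pp)*1000, w[2])
E
```

```text
110 340 [  27.97560581  -31.90484081 -151.51574374] 0.24163963507611919
440 340 [  27.62805483   27.83214792 -150.96607306] 0.24109428542882944
440 290 [  33.42824523   30.57714626 -142.61547568] 0.23274342900363942
280 330 [  26.33219737   -1.23500983 -144.9552013 ] 0.23508142641987173
60 320 [  31.61195725  -40.96029806 -151.26915446] 0.24139210879303097
520 320 [  27.12065236   47.63729032 -144.35675319] 0.23448642903417954
360 300 [   9.40569527   24.36395636 -101.47400578] 0.19160340296142087
350 280 [  8.91907557  24.03745506 -85.58475093] 0.17571416302131196
```

```bash
python3 -m crank '[[0.003,0.05,0,0],[0,0.0485,0,0],[0,0,0,-0.05],[0,0,0,-0.05],[0,0,0.04,0],[0,0,0.04,0],[0,0,0.04,0],[0,0,0,0],[0,0,0,0],[0,0,0,0]]' 
python3 - <<'E'
from h import *
rep()
c=robot.camera_params('wrist');p,d=robot.snapshot('wrist')
cv2.imwrite('pics/w3.png',p[:,:,::-1]);crop(p[:,:,::-1],180,60,200,200,3,'pics/w3c.png')
E
```

```text
time: 10.45
tool_pos: [0.5493, 0.0873, 0.0666]
ee_rot: [3.141, -0.001, 0.43]
wrist_force: [0.4, 0.4, 0.3]
width: 0.0396
t 10.45 p [0.5493 0.0873 0.0666] rpy [ 3.141e+00 -1.000e-03  4.300e-01] F tool [ 0.52 -0.15 -0.3 ] w 0.0396 lever ang 0.4289 r 0.0846
```

View pics/w3c.png

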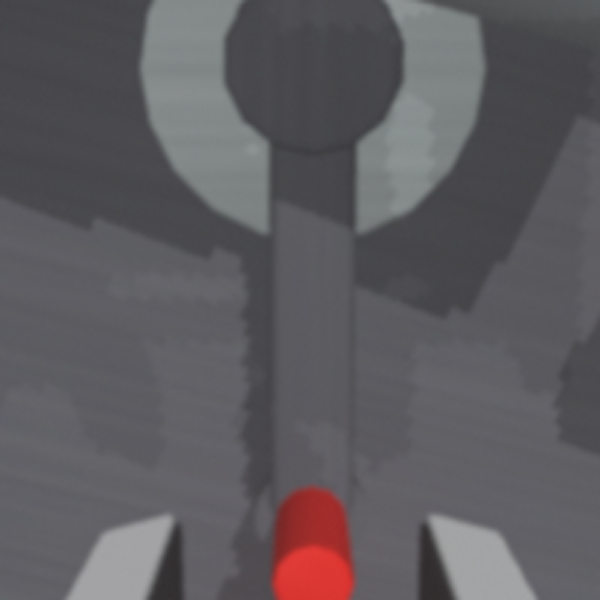

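The fork is centred on the post and aligned with the arm. I'll descend the remaining 17 mm and move back until just short of contact.

```bash
python3 -m crank '[[0,0,0.03,0],[0,0,0.03,0],[0,0,0.023,0],[0,0,0,0],[0,-0.02,0,0.015],[0,-0.02,0,0.015],[0,-0.01,0,0.015],[0,0,0,0.015],[0,0,0,0],[0,0,0,0]]' 
python3 -c "
from h import *
rep()"
```

```text
time: 11.75
tool_pos: [0.545, 0.0963, 0.0496]
ee_rot: [3.141, 0.0, 0.336]
wrist_force: [-0.2, 0.7, 0.4]
width: 0.0399
t 11.75 p [0.545  0.0963 0.0496] rpy [3.141 0.    0.336] F tool [ 0.03 -0.78 -0.45] w 0.0399 lever ang 0.3116 r 0.0854
```

```bash
python3 -m crank '[[0,-0.003,0,0.004],[0,-0.003,0,0.004],[0,-0.003,0,0.004],[0,-0.003,0,0.004],[0,-0.003,0,0.004],[0,-0.003,0,0.004],[0,-0.003,0,0.004],[0,0,0,0],[0,0,0,0],[0,0,0,0]]' 
python3 -c "
from h import *
rep()"
```

```text
time: 13.0
tool_pos: [0.5443, 0.0993, 0.0496]
ee_rot: [3.139, -0.001, 0.291]
wrist_force: [2.8, -4.6, -2.6]
width: 0.0403
t 13.00 p [0.5443 0.0993 0.0496] rpy [ 3.139e+00 -1.000e-03  2.910e-01] F tool [1.37 5.18 2.62] w 0.0403 lever ang 0.2764 r 0.0851
```

```bash
python3 -m crank '[[0,-0.003,0,0.003],[0,-0.003,0,0.003],[0,-0.003,0,0.003],[0,0,0,0],[0,0,0,0],[0,0,0,0],[0,0,0,0],[0,0,0,0],[0,0,0,0],[0,0,0,0]]' 
python3 -c "
from h import *
rep()"
```

```text
time: 14.25
tool_pos: [0.5441, 0.1003, 0.0495]
ee_rot: [3.138, -0.001, 0.277]
wrist_force: [3.1, -6.3, -1.9]
width: 0.0402
t 14.25 p [0.5441 0.1003 0.0495] rpy [ 3.138e+00 -1.000e-03  2.770e-01] F tool [1.25 6.85 1.91] w 0.0402 lever ang 0.2635 r 0.0851
```

```bash
python3 -m crank '[[0,-0.003,0,0.003],[0,-0.003,0,0.003],[0,-0.003,0,0.003],[0,-0.002,0,0.003],[0,0,0,0],[0,0,0,0],[0,0,0,0],[0,0,0,0],[0,0,0,0],[0,0,0,0]]' 
python3 -c "
from h import *
rep()"
```

```text
time: 15.5
tool_pos: [0.5425, 0.1042, 0.0495]
ee_rot: [3.142, 0.0, 0.259]
wrist_force: [-0.0, 0.4, -0.2]
width: 0.04
t 15.50 p [0.5425 0.1042 0.0495] rpy [3.142 0.    0.259] F tool [ 0.05 -0.38  0.21] w 0.0400 lever ang 0.2148 r 0.0857
```

```bash
python3 -m crank '[[0,-0.008,0,0.01],[0,-0.008,0,0.01],[0,-0.008,0,0.01],[0,-0.004,0,0.008],[0,-0.004,0,0.008],[0,-0.004,0,0.008],[0,-0.004,0,0.008],[0,-0.004,0,0.008],[0,0,0,0],[0,0,0,0]]' 
python3 -c "
from h import *
rep()"
```

```text
time: 16.75
tool_pos: [0.5418, 0.1113, 0.0496]
ee_rot: [3.139, -0.002, 0.148]
wrist_force: [3.7, -5.1, -2.6]
width: 0.0401
t 16.75 p [0.5418 0.1113 0.0496] rpy [ 3.139e+00 -2.000e-03  1.480e-01] F tool [2.92 5.55 2.65] w 0.0401 lever ang 0.1317 r 0.0851
```

```bash
python3 -m crank '[[0,-0.003,0,0.003],[0,-0.003,0,0.003],[0,-0.003,0,0.003],[0,0,0,0],[0,0,0,0],[0,0,0,0],[0,0,0,0],[0,0,0,0],[0,0,0,0],[0,0,0,0]]' 
python3 -c "
from h import *
rep()"
```

```text
time: 18.0
tool_pos: [0.5417, 0.1126, 0.0495]
ee_rot: [3.138, -0.002, 0.133]
wrist_force: [4.1, -6.4, -3.0]
width: 0.04
t 18.00 p [0.5417 0.1126 0.0495] rpy [ 3.138e+00 -2.000e-03  1.330e-01] F tool [3.16 6.85 3.07] w 0.0400 lever ang 0.1161 r 0.0851
```

```bash
python3 -m crank '[[0,-0.003,0,0.003],[0,-0.003,0,0.003],[0,-0.003,0,0.003],[0,0,0,0],[0,0,0,0],[0,0,0,0],[0,0,0,0],[0,0,0,0],[0,0,0,0],[0,0,0,0]]' 
python3 -c "
from h import *
rep()"
```

```text
time: 19.25
tool_pos: [0.5401, 0.1164, 0.0495]
ee_rot: [3.142, 0.0, 0.121]
wrist_force: [-0.2, -0.2, 0.7]
width: 0.0403
t 19.25 p [0.5401 0.1164 0.0495] rpy [3.142 0.    0.121] F tool [-0.19  0.21 -0.72] w 0.0403 lever ang 0.0712 r 0.0863
```

```bash
python3 -m crank '[[0.004,-0.008,0,0.01],[0,-0.008,0,0.01],[0,-0.008,0,0.01],[0,-0.004,0,0.008],[0,-0.004,0,0.008],[0,-0.004,0,0.008],[0,-0.004,0,0.008],[0,-0.004,0,0.008],[0,0,0,0],[0,0,0,0]]' 
python3 -c "
from h import *
rep()"
```

```text
time: 20.5
tool_pos: [0.5413, 0.1234, 0.0495]
ee_rot: [3.138, -0.002, 0.01]
wrist_force: [4.1, -6.1, -1.6]
width: 0.0398
t 20.50 p [0.5413 0.1234 0.0495] rpy [ 3.138e+00 -2.000e-03  1.000e-02] F tool [4.05 6.09 1.64] w 0.0398 lever ang -0.0109 r 0.0849
```

```bash
python3 -m crank '[[0,-0.003,0,0.003],[0,-0.003,0,0.003],[0,-0.003,0,0.003],[0,0,0,0],[0,0,0,0],[0,0,0,0],[0,0,0,0],[0,0,0,0],[0,0,0,0],[0,0,0,0]]' 
python3 -c "
from h import *
rep()"
```

```text
time: 21.75
tool_pos: [0.5397, 0.1278, 0.0495]
ee_rot: [-3.141, 0.001, -0.003]
wrist_force: [-0.3, 0.8, -0.5]
width: 0.0399
t 21.75 p [0.5397 0.1278 0.0495] rpy [-3.141e+00  1.000e-03 -3.000e-03] F tool [-0.3  -0.75  0.54] w 0.0399 lever ang -0.0616 r 0.0867
```

```bash
python3 -m crank '[[0,-0.003,0,0.003],[0,-0.003,0,0.003],[0,-0.003,0,0.003],[0,0,0,0],[0,0,0,0],[0,0,0,0],[0,0,0,0],[0,0,0,0],[0,0,0,0],[0,0,0,0]]' 
python3 -c "
from h import *
rep()"
```

```text
time: 23.0
tool_pos: [0.5402, 0.1288, 0.0496]
ee_rot: [3.141, 0.0, -0.018]
wrist_force: [-0.1, -0.9, 0.3]
width: 0.04
t 23.00 p [0.5402 0.1288 0.0496] rpy [ 3.141  0.    -0.018] F tool [-0.06  0.89 -0.27] w 0.0400 lever ang -0.0737 r 0.0862
```

```bash
python3 -m crank '[[0.006,-0.008,0,0.01],[0,-0.008,0,0.01],[0,-0.007,0,0.01],[0,-0.004,0,0.008],[0,-0.004,0,0.008],[0,-0.004,0,0.008],[0,-0.004,0,0.008],[0,-0.004,0,0.008],[0,0,0,0],[0,0,0,0]]' 
python3 -c "
from h import *
rep()"
```

```text
time: 24.25
tool_pos: [0.5428, 0.1354, 0.0495]
ee_rot: [3.138, -0.002, -0.129]
wrist_force: [2.9, -6.8, -2.0]
width: 0.0402
t 24.25 p [0.5428 0.1354 0.0495] rpy [ 3.138e+00 -2.000e-03 -1.290e-01] F tool [3.79 6.34 2.  ] w 0.0402 lever ang -0.1529 r 0.0844
```

```bash
python3 -m crank '[[0,-0.003,0,0.003],[0,-0.003,0,0.003],[0,-0.003,0,0.003],[0,-0.002,0,0],[0,0,0,0],[0,0,0,0],[0,0,0,0],[0,0,0,0],[0,0,0,0],[0,0,0,0]]' 
python3 -c "
from h import *
rep()"
```

```text
time: 25.5
tool_pos: [0.5431, 0.1364, 0.0495]
ee_rot: [3.136, -0.002, -0.143]
wrist_force: [3.0, -9.0, -0.7]
width: 0.0403
t 25.50 p [0.5431 0.1364 0.0495] rpy [ 3.136e+00 -2.000e-03 -1.430e-01] F tool [4.24 8.45 0.74] w 0.0403 lever ang -0.1656 r 0.0843
```

```bash
python3 -m crank '[[0,-0.003,0,0],[0,-0.003,0,0],[0,-0.003,0,0],[0,-0.002,0,0],[0,0,0,0],[0,0,0,0],[0,0,0,0],[0,0,0,0],[0,0,0,0],[0,0,0,0]]' 
python3 -c "
from h import *
rep()"
```

```text
time: 26.75
tool_pos: [0.543, 0.1364, 0.0493]
ee_rot: [3.132, -0.002, -0.144]
wrist_force: [1.4, -14.0, -0.5]
width: 0.0399
t 26.75 p [0.543  0.1364 0.0493] rpy [ 3.132e+00 -2.000e-03 -1.440e-01] F tool [ 3.39 13.62  0.61] w 0.0399 lever ang -0.1651 r 0.0843
```

The lever is firmly on the zero stop: 13.6 N with no further movement. That means it started in notch 3. Now I'll release it and go to just short of forward contact.

```bash
python3 -m crank '[[0,0.01,0,0],[0,0.01,0,0],[0,0.01,0,0],[0,0.02,0,0],[0,0.03,0,0],[0.005,0.03,0,-0.02],[0.005,0.02,0,-0.03],[0,0.01,0,-0.03],[0,0,0,-0.02],[0,0,0,0]]' 
python3 - <<'E'
from h import *
rep()
c=robot.camera_params('wrist');p,d=robot.snapshot('wrist')
cv2.imwrite('pics/w4.png',p[:,:,::-1])
E
```

```text
time: 28.0
tool_pos: [0.5407, 0.1141, 0.0495]
ee_rot: [-3.141, 0.0, 0.015]
wrist_force: [-0.1, -0.9, -0.7]
width: 0.0401
t 28.00 p [0.5407 0.1141 0.0495] rpy [-3.141  0.     0.015] F tool [-0.1   0.9   0.75] w 0.0401 lever ang 0.0982 r 0.0860
```

View pics/w4.png

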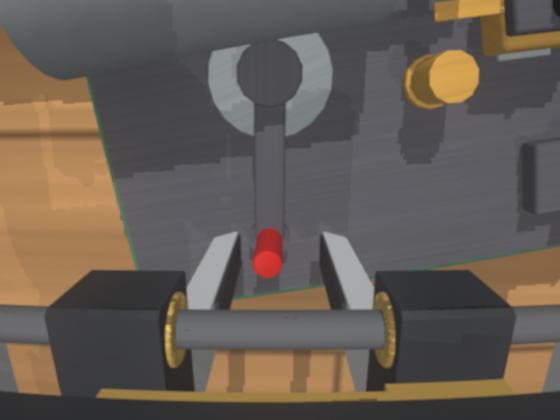

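Wrist view: the post at (268,267) is free between the fingers and the lever lies straight along tool x, so it is in notch 0. Starting the forward clicks.

```bash
python3 -m crank '[[0.004,0.006,0,-0.006],[0,0.006,0,-0.006],[0,0.004,0,-0.005],[0,0.004,0,-0.005],[0,0.004,0,-0.005],[0,0.004,0,-0.005],[0,0.004,0,-0.005],[0,0.004,0,-0.005],[0,0,0,0],[0,0,0,0]]' 
python3 -c "
from h import *
rep()"
```

```text
time: 29.3
tool_pos: [0.542, 0.1067, 0.0496]
ee_rot: [-3.142, -0.0, 0.081]
wrist_force: [0.6, 0.1, -1.1]
width: 0.0402
t 29.30 p [0.542  0.1067 0.0496] rpy [-3.142 -0.     0.081] F tool [ 0.65 -0.01  1.12] w 0.0402 lever ang 0.1860 r 0.0857
```

```bash
python3 -m crank '[[0,0.003,0,-0.003],[0,0.003,0,-0.003],[0,0.003,0,-0.003],[0,0,0,0],[0,0,0,0],[0,0,0,0],[0,0,0,0],[0,0,0,0],[0,0,0,0],[0,0,0,0]]' 
python3 -c "
from h import *
rep()"
```

```text
time: 30.55
tool_pos: [0.5422, 0.1052, 0.0495]
ee_rot: [-3.141, -0.0, 0.096]
wrist_force: [1.7, 4.5, -1.7]
width: 0.0401
t 30.55 p [0.5422 0.1052 0.0495] rpy [-3.141 -0.     0.096] F tool [ 2.12 -4.32  1.69] w 0.0401 lever ang 0.2030 r 0.0858
```

```bash
python3 -m crank '[[0,0.003,0,-0.003],[0,0.003,0,-0.003],[0,0.003,0,-0.003],[0,0,0,0],[0,0,0,0],[0,0,0,0],[0,0,0,0],[0,0,0,0],[0,0,0,0],[0,0,0,0]]' 
python3 -c "
from h import *
rep()"
```

```text
time: 31.8
tool_pos: [0.5424, 0.1042, 0.0495]
ee_rot: [-3.14, -0.001, 0.11]
wrist_force: [1.5, 7.5, -1.8]
width: 0.0402
t 31.80 p [0.5424 0.1042 0.0495] rpy [-3.14e+00 -1.00e-03  1.10e-01] F tool [ 2.32 -7.32  1.77] w 0.0402 lever ang 0.2153 r 0.0858
```

```bash
python3 -m crank '[[0,0.003,0,-0.003],[0,0.003,0,-0.003],[0,0.003,0,-0.003],[0,0.002,0,0],[0,0,0,0],[0,0,0,0],[0,0,0,0],[0,0,0,0],[0,0,0,0],[0,0,0,0]]' 
python3 -c "
from h import *
rep()"
```

```text
time: 33.05
tool_pos: [0.5426, 0.1007, 0.0496]
ee_rot: [3.141, 0.0, 0.124]
wrist_force: [0.4, 0.1, 0.1]
width: 0.0402
t 33.05 p [0.5426 0.1007 0.0496] rpy [3.141 0.    0.124] F tool [ 0.44 -0.08 -0.12] w 0.0402 lever ang 0.2547 r 0.0864
```

```bash
python3 -m crank '[[0.005,0.008,0,-0.012],[0,0.008,0,-0.012],[0,0.008,0,-0.012],[0,0.006,0,-0.01],[0,0.004,0,-0.01],[0,0.004,0,-0.01],[0,0.004,0,-0.01],[0,0.004,0,-0.01],[0,0,0,0],[0,0,0,0]]' 
python3 -c "
from h import *
rep()"
```

```text
time: 34.3
tool_pos: [0.5457, 0.0934, 0.0496]
ee_rot: [-3.139, -0.002, 0.26]
wrist_force: [2.6, 5.3, -1.6]
width: 0.0402
t 34.30 p [0.5457 0.0934 0.0496] rpy [-3.139e+00 -2.000e-03  2.600e-01] F tool [ 3.86 -4.42  1.63] w 0.0402 lever ang 0.3471 r 0.0856
```

```bash
python3 -m crank '[[0,0.003,0,-0.003],[0,0.003,0,-0.003],[0,0.003,0,-0.003],[0,0.003,0,-0.003],[0,0.002,0,0],[0,0,0,0],[0,0,0,0],[0,0,0,0],[0,0,0,0],[0,0,0,0]]' 
python3 -c "
from h import *
rep()"
```

```text
time: 35.55
tool_pos: [0.5462, 0.0917, 0.0496]
ee_rot: [-3.138, -0.002, 0.279]
wrist_force: [1.8, 7.8, -1.9]
width: 0.0404
t 35.55 p [0.5462 0.0917 0.0496] rpy [-3.138e+00 -2.000e-03  2.790e-01] F tool [ 3.86 -7.01  1.94] w 0.0404 lever ang 0.3672 r 0.0857
```

```bash
python3 -m crank '[[0,0.003,0,-0.003],[0,0.003,0,-0.003],[0,0.002,0,-0.003],[0,0,0,0],[0,0,0,0],[0,0,0,0],[0,0,0,0],[0,0,0,0],[0,0,0,0],[0,0,0,0]]' 
python3 -c "
from h import *
rep()"
```

```text
time: 36.8
tool_pos: [0.5463, 0.0877, 0.0496]
ee_rot: [3.141, 0.0, 0.292]
wrist_force: [-0.1, -0.2, 0.5]
width: 0.0403
t 36.80 p [0.5463 0.0877 0.0496] rpy [3.141 0.    0.292] F tool [-0.12  0.2  -0.49] w 0.0403 lever ang 0.4112 r 0.0871
```

```bash
python3 -m crank '[[0.008,0.008,0,-0.012],[0,0.008,0,-0.012],[0,0.006,0,-0.012],[0,0.004,0,-0.01],[0,0.004,0,-0.01],[0,0.004,0,-0.01],[0,0.004,0,-0.01],[0,0.003,0,0],[0,0,0,0],[0,0,0,0]]' 
python3 -c "
from h import *
rep()"
```

```text
time: 38.05
tool_pos: [0.5508, 0.0823, 0.0495]
ee_rot: [-3.139, -0.002, 0.412]
wrist_force: [1.4, 6.9, -1.6]
width: 0.0401
t 38.05 p [0.5508 0.0823 0.0495] rpy [-3.139e+00 -2.000e-03  4.120e-01] F tool [ 4.02 -5.73  1.59] w 0.0401 lever ang 0.4897 r 0.0855
```

```bash
python3 -m crank '[[0,0.003,0,-0.003],[0,0.003,0,-0.003],[0,0.003,0,-0.003],[0,0.003,0,-0.003],[0,0.003,0,0],[0,0,0,0],[0,0,0,0],[0,0,0,0],[0,0,0,0],[0,0,0,0]]' 
python3 -c "
from h import *
rep()"
```

```text
time: 39.3
tool_pos: [0.5518, 0.0772, 0.0496]
ee_rot: [3.141, 0.0, 0.43]
wrist_force: [0.2, 0.5, -0.6]
width: 0.0403
t 39.30 p [0.5518 0.0772 0.0496] rpy [3.141 0.    0.43 ] F tool [ 0.44 -0.37  0.65] w 0.0403 lever ang 0.5464 r 0.0871
```

```bash
python3 -m crank '[[0.008,0.008,0,-0.012],[0,0.008,0,-0.012],[0,0.006,0,-0.012],[0,0.004,0,-0.01],[0,0.004,0,-0.01],[0,0.004,0,-0.01],[0,0.004,0,-0.01],[0,0.003,0,0],[0,0,0,0],[0,0,0,0]]' 
python3 -c "
from h import *
rep()"
```

```text
time: 40.55
tool_pos: [0.5569, 0.0725, 0.0495]
ee_rot: [-3.139, -0.001, 0.55]
wrist_force: [-0.1, 4.7, -0.9]
width: 0.0404
t 40.55 p [0.5569 0.0725 0.0495] rpy [-3.139e+00 -1.000e-03  5.500e-01] F tool [ 2.36 -4.09  0.88] w 0.0404 lever ang 0.6252 r 0.0854
```

```bash
python3 -m crank '[[0,0.003,0,-0.003],[0,0.003,0,-0.003],[0,0.003,0,-0.003],[0,0.003,0,-0.003],[0,0.003,0,0],[0,0,0,0],[0,0,0,0],[0,0,0,0],[0,0,0,0],[0,0,0,0]]' 
python3 -c "
from h import *
rep()"
```

```text
time: 41.8
tool_pos: [0.5579, 0.071, 0.0495]
ee_rot: [-3.137, -0.001, 0.57]
wrist_force: [-1.9, 8.4, -0.0]
width: 0.0401
t 41.80 p [0.5579 0.071  0.0495] rpy [-3.137e+00 -1.000e-03  5.700e-01] F tool [ 2.92 -8.04  0.07] w 0.0401 lever ang 0.6461 r 0.0855
```

```bash
python3 -m crank '[[0,0.003,0,-0.003],[0,0.002,0,-0.003],[0,0,0,0],[0,0,0,0],[0,0,0,0],[0,0,0,0],[0,0,0,0],[0,0,0,0],[0,0,0,0],[0,0,0,0]]' 
python3 -c "
from h import *
rep()"
```

```text
time: 43.05
tool_pos: [0.5592, 0.0677, 0.0496]
ee_rot: [3.141, 0.0, 0.578]
wrist_force: [-0.9, 0.4, 0.1]
width: 0.0401
t 43.05 p [0.5592 0.0677 0.0496] rpy [3.141 0.    0.578] F tool [-0.54 -0.81 -0.07] w 0.0401 lever ang 0.6856 r 0.0866
```

Notch 4 has snapped in. Now I'll lift clear, shut the fingers, and look.

```bash
python3 -m crank '[[0,0,-0.03,0],[0,0,-0.06,0],[0,0,-0.08,0],[0,0,-0.08,0],[0,0,0,0.05],[0,0,0,0.05],[0,0,0,0.05],[0,0,0,0.05],[0,0,0,0.0545],[0,0,0,0]]' 
python3 - <<'E'
from h import *
rep()
to(.592,-.0925,.0996)
c=robot.camera_params('wrist');p,d=robot.snapshot('wrist')
cv2.imwrite('pics/w5.png',p[:,:,::-1])
for P in [(.586,-.06,.1095),(.5885,-.0592,.1095)]: print(pix(c,P))
E
```

```text
time: 44.3
tool_pos: [0.5596, 0.0677, 0.1007]
ee_rot: [3.141, -0.001, 0.179]
wrist_force: [-0.0, 0.2, 0.5]
width: 0.0398
t 44.30 p [0.5596 0.0677 0.1007] rpy [ 3.141e+00 -1.000e-03  1.790e-01] F tool [ 0.   -0.19 -0.45] w 0.0398 lever ang 0.6891 r 0.0862
units [0.017 0.817 0.006] yaw 0.179
[506.34611244 229.05461947]
[506.4336269  224.76425394]
```

View pics/w5.png

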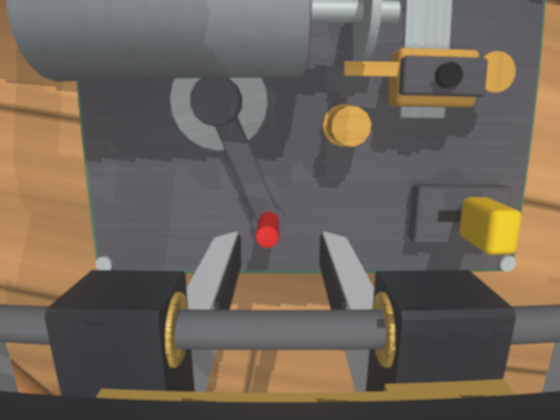

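```bash
python3 - <<'E'
from h import *
c=robot.camera_params('wrist')
w=world(c,267,237,z=.103);q=w[:2]-PV;print(w,np.hypot(*q),np.arctan2(-q[1],-q[0]))
p=cv2.imread('pics/w5.png');crop(p,400,170,140,100,5,'pics/w5c.png')
for u,v in((503,228),(500,228)):print(world(c,u,v,z=.1095))
E
```

```text
[0.55506526 0.07576588 0.103     ] 0.08511303781070634 0.5812665935750146
[ 0.58629213 -0.05758536  0.1095    ]
[ 0.58597559 -0.05575293  0.1095    ]
```

View pics/w5c.png

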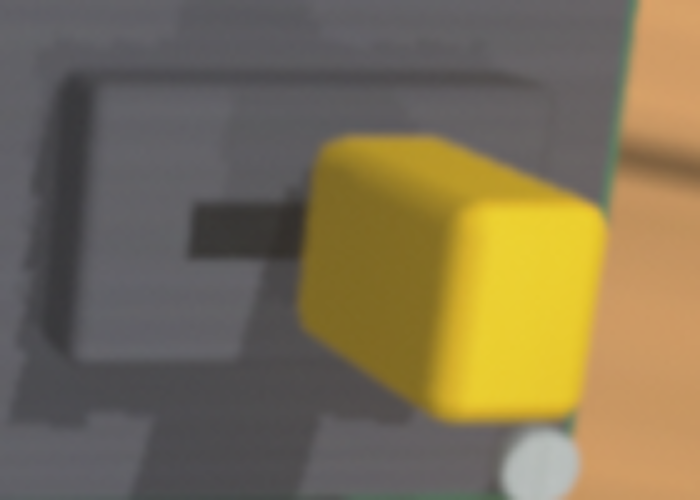

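Post angle 0.581 rad is one notch past the starting 0.429, so notch 4 is confirmed. The lock's top face is centred at about (504,231), as predicted. Moving on to the lock.

```bash
python3 -m crank '[[0,0.1,0,0],[0,0.14,0,0],[0,0.14,0,0],[0,0.14,0,0],[0.01,0.14,0,0],[0,0.1,0,0],[0,0.067,0,0],[0,0,0.03,0],[0,0,0,0],[0,0,0,0]]' 1
python3 - <<'E'
from h import *
rep()
to(.592,-.0925,.0496)
c=robot.camera_params('wrist');p,d=robot.snapshot('wrist')
cv2.imwrite('pics/w6.png',p[:,:,::-1])
E
```

```text
time: 45.6
tool_pos: [0.5902, -0.0938, 0.0934]
ee_rot: [-3.141, 0.0, 0.179]
wrist_force: [-0.5, -0.1, 0.6]
width: 0.0004
t 45.60 p [ 0.5902 -0.0938  0.0934] rpy [-3.141  0.     0.179] F tool [-0.48  0.03 -0.61] w 0.0004 lever ang 1.4060 r 0.2193
units [ 0.01  -0.005  0.219] yaw 0.179
```

View pics/w6.png

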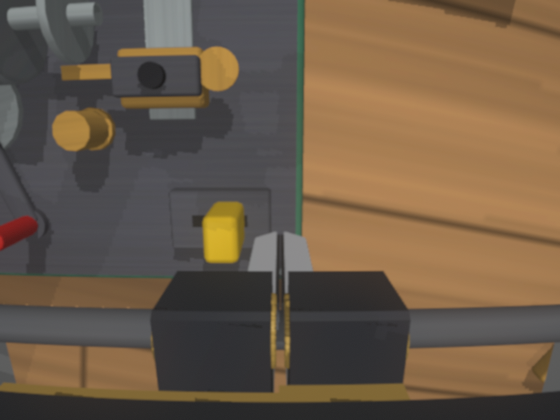

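The block spans columns 204–245 and the shut fingers start at 253, to its right with a gap. Descending.

```bash
python3 -m crank '[[0,0,0.05,0],[0,0,0.06,0],[0,0,0.06,0],[0,0,0.05,0],[0,0,0,0],[0,-0.015,0,0],[0,-0.015,0,0],[0,-0.01,0,0],[0,0,0,0],[0,0,0,0]]'
python3 -c "
from h import *
rep()"
```

```text
time: 46.9
tool_pos: [0.5891, -0.0869, 0.0497]
ee_rot: [3.141, -0.0, 0.178]
wrist_force: [-0.1, -0.6, -0.0]
width: 0.0005
t 46.90 p [ 0.5891 -0.0869  0.0497] rpy [ 3.141 -0.     0.178] F tool [-0.18  0.55  0.04] w 0.0005 lever ang 1.3953 r 0.2127
```

```bash
python3 -m crank '[[0,-0.005,0,0],[0,-0.005,0,0],[0,-0.005,0,0],[0,-0.005,0,0],[0,-0.005,0,0],[0,-0.005,0,0],[0,-0.005,0,0],[0,-0.005,0,0],[0,0,0,0],[0,0,0,0]]'
python3 -c "
from h import *
rep()"
```

```text
time: 48.15
tool_pos: [0.5876, -0.0789, 0.0496]
ee_rot: [-3.141, 0.0, 0.178]
wrist_force: [0.3, -1.6, 0.9]
width: 0.0007
t 48.15 p [ 0.5876 -0.0789  0.0496] rpy [-3.141  0.     0.178] F tool [ 0.01  1.6  -0.88] w 0.0007 lever ang 1.3812 r 0.2051
```

```bash
python3 -m crank '[[0,-0.005,0,0],[0,-0.005,0,0],[0,-0.005,0,0],[0,-0.005,0,0],[0,-0.005,0,0],[0,-0.005,0,0],[0,-0.005,0,0],[0,-0.005,0,0],[0,-0.005,0,0],[0,0,0,0]]'
python3 -c "
from h import *
rep()"
```

```text
time: 49.4
tool_pos: [0.586, -0.07, 0.0496]
ee_rot: [-3.141, 0.0, 0.178]
wrist_force: [0.2, -1.5, 0.2]
width: 0.0003
t 49.40 p [ 0.586  -0.07    0.0496] rpy [-3.141  0.     0.178] F tool [-0.08  1.49 -0.19] w 0.0003 lever ang 1.3647 r 0.1966
```

```bash
python3 -m crank '[[0,-0.005,0,0],[0,-0.005,0,0],[0,-0.005,0,0],[0,-0.003,0,0],[0,0,0,0],[0,0,0,0],[0,0,0,0],[0,0,0,0],[0,0,0,0],[0,0,0,0]]'
python3 -c "
from h import *
rep()"
```

```text
time: 50.65
tool_pos: [0.5858, -0.0692, 0.0497]
ee_rot: [3.137, -0.0, 0.177]
wrist_force: [0.6, -7.6, -1.7]
width: 0.0006
t 50.65 p [ 0.5858 -0.0692  0.0497] rpy [ 3.137 -0.     0.177] F tool [-0.74  7.62  1.77] w 0.0006 lever ang 1.3631 r 0.1959
```

The slide has stopped with the force at 7.6 N. Before letting go I'll check how far it travelled.

```bash
python3 - <<'E'
from h import *
c=robot.camera_params('wrist');p,d=robot.snapshot('wrist')
cv2.imwrite('pics/w7.png',p[:,:,::-1]);crop(p[:,:,::-1],170,150,160,130,5,'pics/w7c.png');np.save('pics/w7.npy',d)
E
```

```text
(no output)
```

View pics/w7c.png

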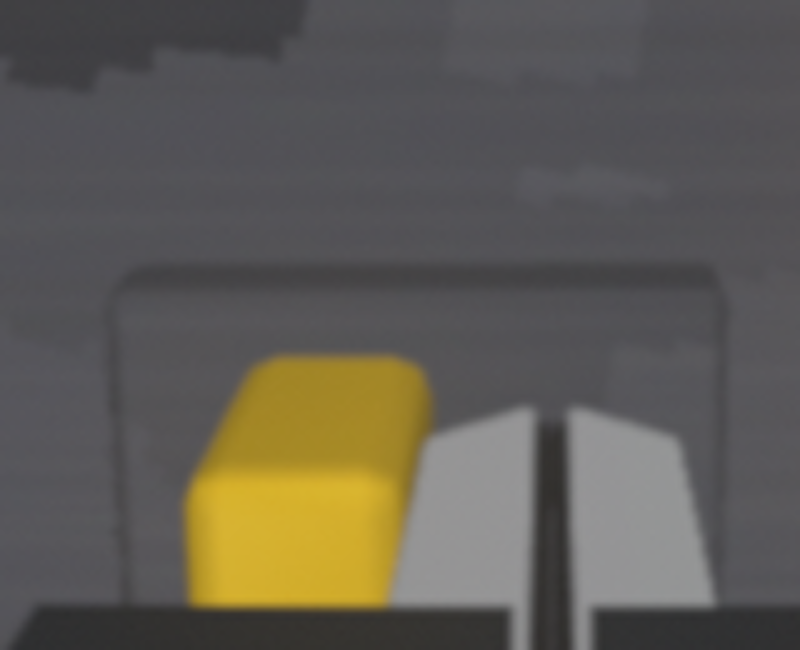

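```bash
python3 - <<'E'
from h import *
from scipy.spatial.transform import Rotation as Ro
c=robot.camera_params('wrist'); o,pp,R,y=st()
Tw=np.eye(4);Tw[:3,:3]=R;Tw[:3,3]=pp
X=np.linalg.inv(Tw)@c['world_from_camera']
def cam(p,rpy):
    T=np.eye(4);T[:3,:3]=Ro.from_euler('xyz',rpy).as_matrix();T[:3,3]=p
    k=dict(c);k['world_from_camera']=T@X;return k
C0=np.array([.6182,.060]);mx=np.array([.984,.1775]);my=np.array([-.1775,.984])
f=lambda w:np.round([(w[:2]-C0)@mx*1000,(w[:2]-C0)@my*1000],1)
c5=cam([.5596,.0677,.1007],[3.141,-.001,.179])
print('w5 left foot back corner',f(world(c5,400+318/5,170+145/5,z=.0695)),'track L/R',f(world(c5,400+95/5,170+200/5,z=.069)),f(world(c5,400+548/5,170+100/5,z=.069)))
print('w5 top left edge',f(world(c5,400+445/5,170+310/5,z=.1095)))
print('w7 foot back L,R',f(world(c,170+258/5,150+362/5,z=.0695)),f(world(c,170+428/5,150+362/5,z=.0695)),'track',f(world(c,170+122/5,150+400/5,z=.069)),f(world(c,170+722/5,150+320/5,z=.069)))
print('w7 top L,R',f(world(c,170+190/5,150+500/5,z=.1095)),f(world(c,170+398/5,150+500/5,z=.1095)))
E
```

```text
w5 left foot back corner [ -44.2 -104.7] track L/R [-52.  -74.6] [ -38.  -137.2]
w5 top left edge [ -54.7 -101.9]
w7 foot back L,R [-43.7 -89.3] [ -43.8 -107.3] track [-48.1 -74.4] [ -39.4 -138.3]
w7 top L,R [-44.1 -89.3] [ -44.1 -107. ]
```

```bash
python3 -m crank '[[0,-0.002,0,0],[0,-0.002,0,0],[0,0,0,0],[0,0,0,0],[0,0,0,0],[0,0,0,0],[0,0,0,0],[0,0,0,0],[0,0,0,0],[0,0,0,0]]'
python3 -c "
from h import *
rep()"
```

```text
time: 51.95
tool_pos: [0.5858, -0.0692, 0.0497]
ee_rot: [3.136, -0.0, 0.177]
wrist_force: [1.3, -9.7, -1.4]
width: 0.0001
t 51.95 p [ 0.5858 -0.0692  0.0497] rpy [ 3.136 -0.     0.177] F tool [-0.47  9.78  1.48] w 0.0001 lever ang 1.3632 r 0.1959
```

The tool didn't move at all while the force went from 7.6 to 9.8 N, so this is the solid end stop. Backing off, lifting and looking.

```bash
python3 -m crank '[[0,0.01,0,0],[0,0.015,0,0],[0,0.03,0,0],[0,0.04,0,0],[0,0,0,0],[0,0,-0.08,0],[0,0,-0.15,0],[0,0,-0.2,0],[-0.15,0.1,-0.1,0],[-0.15,0.1,0,0]]'
python3 -m crank '[[-0.2,0.15,0,0],[-0.2,0.15,0,0],[-0.1,0.1,0,0],[0,0,0,0],[0,0,0,0],[0,0,0,0],[0,0,0,0],[0,0,0,0],[0,0,0,0],[0,0,0,0]]'
python3 - <<'E'
from h import *
rep()
for n,b in (("scene",(255,180,140,125,5)),("top",(200,120,130,100,6))):
    p,d=robot.snapshot(n); cv2.imwrite(f"pics/{n}9.png",p[:,:,::-1]); crop(p[:,:,::-1],*b,f"pics/{n}9c.png")
E
```

```text
time: 53.2
tool_pos: [0.538, -0.1352, 0.1599]
ee_rot: [3.138, -0.006, 0.179]
wrist_force: [0.1, -0.9, -0.7]
width: 0.0005
time: 54.45
tool_pos: [0.4524, -0.2309, 0.1555]
ee_rot: [-3.142, 0.0, 0.178]
wrist_force: [-0.3, 1.5, 0.2]
width: 0.0003
t 54.45 p [ 0.4524 -0.2309  0.1555] rpy [-3.142  0.     0.178] F tool [-0.04 -1.54 -0.2 ] w 0.0003 lever ang 1.1136 r 0.3938
```

View pics/scene9c.png

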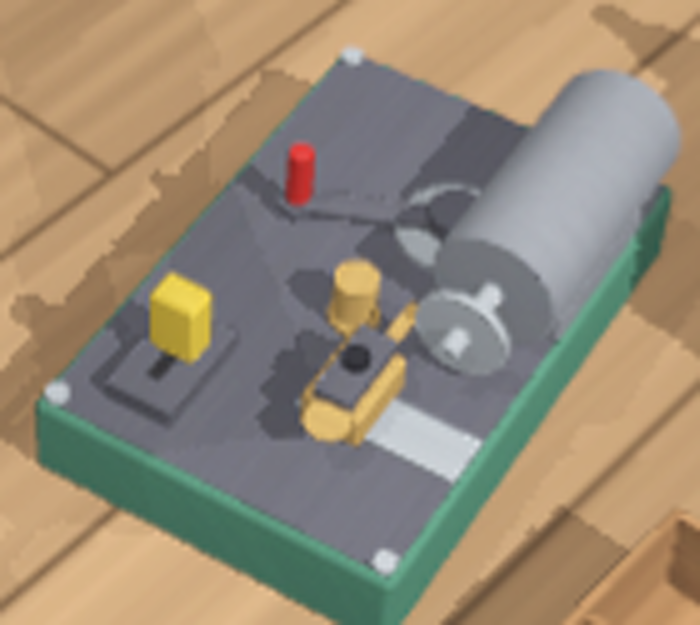

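View pics/top9.png

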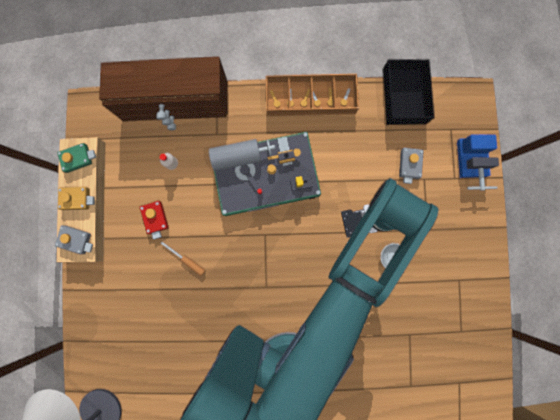

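View pics/top9c.png

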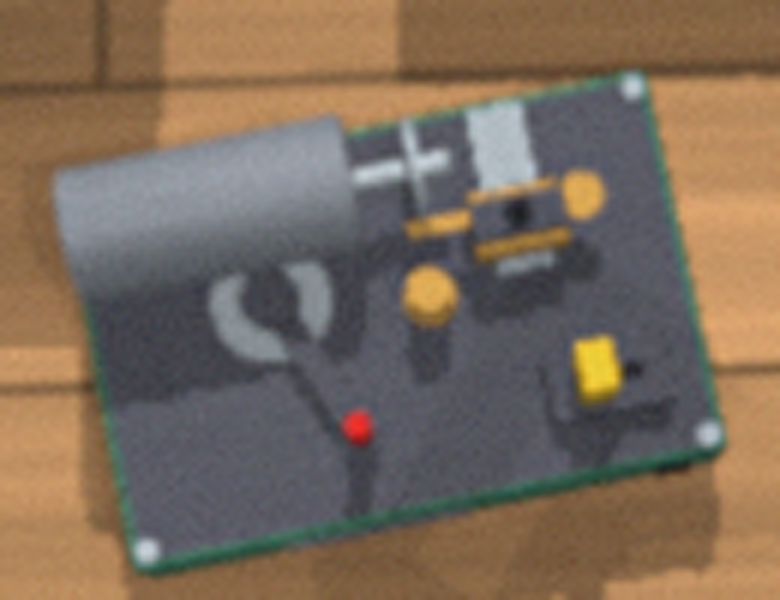

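The plug is still standing, the lever is at rest, and the lock has shifted about 16 mm: in the top crop it went from (625,352) to (597,367). The robot is clear of everything, so I'm handing in.

```bash
python3 -c "
from h import *
print(robot.close_job())"
```

```text
the job is handed in; nothing more can be done
None
```

The machine is set to depth four with the lock slide fully home, and the job is handed in at about 54.5 s of the 72 s allowed.

- **Zero stop:** Going back, the lever snapped three times, so it had started in notch 3. It then met the zero stop, where the push rose from 8.5 to 13.6 N without the lever moving. About 14 N was the highest force I read on the lever.
- **Clicking forward:** I felt four separate snaps forward, peaking at about 7–8 N, and let the lever rest more than half a second in each notch. The post then measured 0.581 rad, against 0.429 at the start in notch 3. That is one notch on, so notch 4.
- **Lock slide:** I pushed it until it stopped moving and the force rose from 7.6 to 9.8 N. The top camera shows about 16 mm of travel.
- **Left as they were:** The last top and scene pictures show the plug standing and the gripper clear. I saw no sign of other things moved, though the arm hid the padlock and part of the pin tin.

**Disagreements in the checks:**
- **Fingertip height:** The fingertips sat about 39 mm higher than the stated tool offset. My first approach passed over the post without touching it; I corrected the height from the camera depth.
- **Slide travel:** The wrist camera put it at 12.6–15.4 mm, less than the top view. I relied on the solid end stop.
- **Force readings:** They come only at the end of each move, so brief peaks in between were not seen.

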